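# Eject the portable drive and trap it

### The arm

A 6-joint arm with a two-finger parallel gripper is mounted at the origin on a cart in front of the work surface, level with it; the furniture and walls round the work are solid. World frame = base frame: x ahead of the robot, y to its left, z up, the work surface at z = 0. Lengths are in m, angles in rad, forces in N, time in s.
With the tool pointing down it reaches from about 0.325 to 0.75 m from the base axis. Payload 7.6 kg.
Tool frame: the origin (TCP) lies at the very end of the fingers, on their centre line; the grasp point (between the pads) lies 19 mm behind it; z points along the fingers, y is the line along which they close (so a half turn about z gives the same grasp; the last joint's range is limited). The gripper opens to 85 mm and grips with 20 to 120 N. Pads are 22 mm wide; open, the fingers measure 114 mm over their backs; the gripper's body (76 mm by 85 mm) begins 54 mm behind the grasp point. The pads swing forward as they close: fully open they stand 13 mm farther back than shut.
Start: joints at [-1.3, 0.052, 1.401, -0, 1.689, -0.07], TCP at [0.176, -0.495, 0.231] pointing down, gripper open.
Joint ranges: [-2.9, 2.9], [-0.91, 2.17], [0.12, 2.37], [-1.06, 4.2], [0.26, 2.73], [-2.93, 2.93]. Speed limits (rad/s): [2.57, 2.57, 3.01, 3.14, 3.14, 3.14].

### API

Orientations are given as a rotation vector (axis times angle).
In Python, from plant import r, cams, nets gives the robot as it stands. The module is installed in compiled form; this text tells all that it offers.
- The arm moves only by the tool send_rows, never from a script. Its argument "motion" is a list that holds one entry, the list of rows, each a list of 5 numbers: the shift along the tool's x, y, z in m, then the turn about the tool's z in degrees, then the closure, from -1 (fully open) to 1 (shut). In form: [[[dx, dy, dz, turn, grip], ...]]. A call has 1 to 12 rows; each row is the pose to reach, as a shift and turn from the pose commanded when the call began, along the tool's axes at that moment; what a row does not reach only later rows make up. A row lasts 1/12 s, in which the tool goes at most 41.7 mm and 7.16 degrees, less where a joint would pass 70% of its speed; a pose out of reach is approached as far as the arm can. A call with a gripper value outside its range is refused whole. The fingers move at their own pace and stop on an object; "newtons" is the grip in N (left out, the last holds). Time passes only in rows, so rows that repeat a pose let the fingers close. It gives the time, the measured TCP pose, the force, the opening and the grip force at its end, in the units of the state.
- r.state(): the state, without advancing time (a new reading comes with each control period).
- cams.snapshot(name): name is "scene" or "top"; returns a dict with "img" (480x640x3 uint8, red, green, blue), "fx", "fy", "cx", "cy" (pixels), "k1" (the pictures are not rectified: a ray, as slopes to the right and down, at radius r is drawn at 1 + k1 r^2 times it, then the intrinsics apply), "cam_to_world" (4x4, takes a point from camera to world coordinates). Camera axes: x right, y up, looking along -z (the intrinsics and any distortion apply to the point x, -y, -z); pixel columns grow to the right and rows downward; lengths in m; the calibration is good to about 2 mm. A picture is of the moment at which its call begins. There is no depth.
- r.close_job(): hands the job in; it is judged then, once.
Trained networks look in a picture, given as the dict that the camera call returned (one of the last four; its "shot" number tells which), for a name from the list of things; names that differ only in an ending like _2 or _b are one class to them, and where a whole thing is asked for, a point or a joint stands for the part that bears it (a point fixed in the world has none). Each returns a list of dicts, best first, with "confidence" (0 to 1); they miss things now and then, are a little off and sometimes report something else, mostly with a low value. They report only what shows in the picture. A call takes as long as a camera call.
- nets.look_for(name, picture): "rect" ([left, top, right, bottom] in pixels, round what is visible of it).
- nets.regions_of(name, picture): "pixels" (480x640 bool, what is visible of it) and "rect" ([left, top, right, bottom] in pixels, round what is visible of it).
The state is a dict: "time": time; "qpos": joint angles; "qd": joint speeds; "joint_efforts": joint torques, N m; "ee_pos": TCP position; "ee_rot": TCP orientation; "wrist_force": force on the tool from outside, world axes, zero at the start; "ft_torque": the same for the moment, N m; "finger_gap": finger opening in m; "grasp_force": force on a finger pad.
Only numpy, scipy, OpenCV 4.12 (cv2) and the standard library are available. Lean on these libraries where they do the work, as an engineer would, in place of code of your own. Each camera call takes 0.05 s, during which the arm holds its last target. There are 200 camera calls.

### The job

Press the orange ejector key of the white drive dock down with one fingertip until the black portable drive springs out, and stop the drive with the other finger, waiting just in front of it, so that only 5 to 35 mm of it stick out of the dock. Finish while holding it like that, one finger still keeping the key down and the drive still pressing against the other; do not grip or lift the drive, and leave the other things on the desk alone.

Things in the scene. Friction and masses are not known exactly. Their poses are not given: they have to be found in the camera images.
- dock: White drive dock, fixed: 140 long (x), 67 wide (y), 41 high (mm throughout). Origin on the desk under the middle of its mouth, where the bay floor ends; x points into the dock (the drive comes out along -x), z up. Bay floor 22 above the desk; walls at y = +-27.5 to +-33.5; hood from x = 50 back. Before the mouth is open air over the desk, right of it the key on a foot 8 high.
- pusher: Spring pusher behind the drive, moves with it. Origin at its centre. Pushes the drive out along dock -x with 2 to 3 N over 75 mm as soon as the catch lets go, too fast to follow: the trapping finger must already stand in the way when the key goes down.
- eject_key: Orange ejector key, flat cap 44 (dock x) by 28 (dock y), 8 thick. Origin at the middle of its upper face: dock x = -25, y = -52, z = 30 when up. Axes as the dock's. Moves straight down up to 9 against a spring (2 N at the top, 3.4 N at the bottom, plus up to 4 N of catch friction) and springs back; frees the drive when 5 to 6 down.
- catch_top (a point): Middle of the upper edge of the steel catch fixed to the key, which holds the drive: a plate 4 thick (dock x = -4.5 to -0.5) and 14 wide (y = -24 to -10), standing 5 above the bay floor before the drive's front face. Its link, 7 lower, runs from there to the key. Sinks with the key.
- drive: Black portable drive, 98 long by 52 wide by 11 thick, about 60 g, loose. Origin at the centre of its underside; its y axis points along its length, out of the dock; z up. Seated it lies flat on the bay floor (22 to 33 above the desk), its front face at the dock's mouth.
- drive_front (a point): Centre of the drive's front face (at half its thickness, 27.5 above the desk). Its x in the dock's frame is about 0 when seated and -20 when 20 mm stick out. The face is 52 wide and 11 high.
- mouse: A bystander: leave it alone. Black computer mouse 120x66x39.
- eraser: A bystander: leave it alone. Eraser 19x46x12 in a blue-grey sleeve, lies left of the dock.
- usb_stick: A bystander: leave it alone. USB stick 18x58x8, lies right of the dock.
- mug: A bystander: leave it alone. Green mug 86x116x94.
- toy_car: A bystander: leave it alone. White toy car 34x77x28.
- marker: A bystander: leave it alone. White and green marker 16x130x16.
- earbud_case: A bystander: leave it alone. White earbud case 47x60x24.
- sharpener: A bystander: leave it alone. Metal pencil sharpener 15x25x14.

How it is judged:
By the outcome, as a careful person would: the job done as asked, in the order asked, and still so for the second after the job is handed in, while the arm keeps its last pose, push and grip.
It also fails if it takes over 32 s, if anything falls off the work surface, if the arm or the gripper's body presses on something with over 40 N, if the wrist force passes 120 N, or if a joint passes its speed limit or range.

## Working session

There is one attempt and no reset: what is moved stays moved. The work goes in short steps, Python scripts to look and compute and a tool call to move; the robot and the scene stay as the last step left them, time stands still between calls to the robot, and variables do not carry over. Pictures are saved under pics/ and viewed, at most 10 in all, crops included, and the job is handed in when it is done.

Besides the shell and the picture viewer there is one more tool, called by a JSON object that holds its "name" and its "arguments". send_rows: Moves the arm, as the interface text tells. Its arguments: {"type":"object","properties":{"motion":{"type":"array","items":{"type":"array","items":{"type":"array","items":{"type":"number"}}}},"newtons":{"type":"number"}},"required":["motion"]}

```bash
mkdir -p pics; cat > h.py <<'E'
import numpy as np, cv2
from plant import r, cams, nets
def ray(s,u,v):
    xd=np.array([(u-s['cx'])/s['fx'],(v-s['cy'])/s['fy']]); x=xd.copy()
    for _ in range(20): x=xd/(1+s['k1']*(x@x))
    T=np.array(s['cam_to_world']); return T[:3,3],T[:3,:3]@np.array([x[0],-x[1],-1])
def at(s,u,v,z):
    o,d=ray(s,u,v); return o+d*(z-o[2])/d[2]
def proj(s,P):
    T=np.array(s['cam_to_world']); p=T[:3,:3].T@(np.asarray(P)-T[:3,3]); x=np.array([p[0],-p[1]])/-p[2]
    x=x*(1+s['k1']*(x@x)); return np.array([s['cx']+s['fx']*x[0],s['cy']+s['fy']*x[1]])
def save(n,s,box=None,k=1):
    i=s['img'][...,::-1]
    if box: i=i[box[1]:box[3],box[0]:box[2]]
    cv2.imwrite('pics/'+n,cv2.resize(i,None,fx=k,fy=k,interpolation=cv2.INTER_CUBIC))
E
python3 - <<'E'
from h import *
np.set_printoptions(precision=4,suppress=True)
print(r.state())
for n in('top','scene'):
    s=cams.snapshot(n); save(n+'0.png',s); print(n,s['fx'],s['k1'],np.array(s['cam_to_world']))
    for t,z in(('eject_key',.03),('dock',.041),('drive',.033)):
        for d in nets.regions_of(t,s)[:2]:
            m=d['pixels'].astype(np.uint8); 
            b=cv2.minAreaRect(cv2.findNonZero(m)); c=cv2.boxPoints(b)
            print(t,d['confidence'],d['rect'],m.sum()); print(np.array([at(s,*p,z) for p in c])[:,:2].tolist(),at(s,*b[0],z))
E
```

```text
{'time': 0.0, 'qpos': array([-1.3003,  0.0529,  1.4017, -0.    ,  1.6886, -0.0703]), 'qd': array([ 0.0008, -0.0014, -0.0002, -0.0007,  0.0011,  0.0003]), 'joint_efforts': array([  0.0006, -38.1666, -36.019 ,  -0.    ,   0.0061,   0.    ]), 'ee_pos': array([ 0.1754, -0.4945,  0.2305]), 'ee_rot': array([-3.0945, -0.5325,  0.0003]), 'wrist_force': array([ 0.342 , -0.2702, -0.8574]), 'ft_torque': array([ 0.0448, -0.0279, -0.0149]), 'grasp_force': 0.0, 'finger_gap': 0.08540222292884217}
top 440.78398854367333 -0.07518919312112915 [[ 0.0148  0.9807 -0.1951  0.3763]
 [-0.9998  0.017   0.0096  0.0167]
 [ 0.0128  0.1949  0.9807  0.9233]
 [ 0.      0.      0.      1.    ]]
eject_key 0.63 [332.8, 233.6, 366.7, 259.0] 314
[[0.5529607316323552, -0.021214444163770094], [0.5797133045554387, -0.07179651039172882], [0.5386192767062429, -0.0919730703434766], [0.5123613683224088, -0.041669084034033535]] [ 0.5458 -0.0566  0.03  ]
dock 0.95 [281.8, 179.5, 365.5, 261.5] 2225
[[0.656685214448298, 0.08604636848017247], [0.7080737403172875, -0.00457836157271679], [0.5346338697805406, -0.09212833360006223], [
[... 789 characters left out ...]
81
[[0.5192780389484535, -0.056632352714585554], [0.5579861159512507, -0.028507448630724075], [0.580494289595965, -0.0761923741226358], [0.5423672763705016, -0.10307636000376486]] [ 0.55   -0.0665  0.03  ]
dock 0.56 [320.0, 228.9, 374.3, 288.5] 1410
[[0.49744636799566516, -0.01318075396058549], [0.6660849076005448, 0.09192231804535933], [0.7040962160831967, -0.027155298319882393], [0.5424923736524273, -0.12162855074067314]] [ 0.6012 -0.0202  0.041 ]
drive 0.77 [326.1, 245.0, 344.4, 264.9] 290
[[0.5408048639020919, 0.004670688071216955], [0.5903296248819372, 0.03532311286175194], [0.6072074642302772, -0.011029711579608747], [0.5585022264926258, -0.04041001197488525]] [ 0.5741 -0.0032  0.033 ]
```

```bash
python3 - <<'E'
from h import *
s=cams.snapshot('top'); save('tc.png',s,(240,150,400,270),5)
s=cams.snapshot('scene'); save('sc.png',s,(270,210,400,310),6)
E
```

```text
(no output)
```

View pics/tc.png

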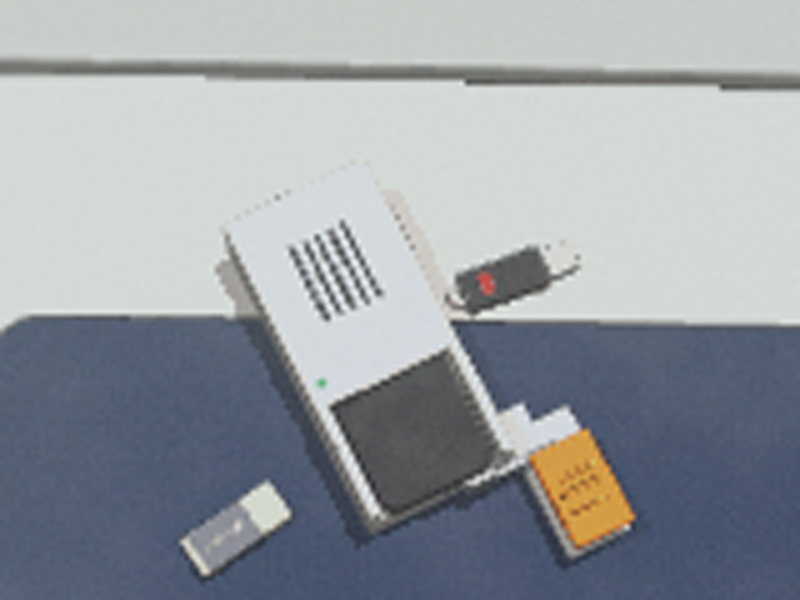

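View pics/sc.png

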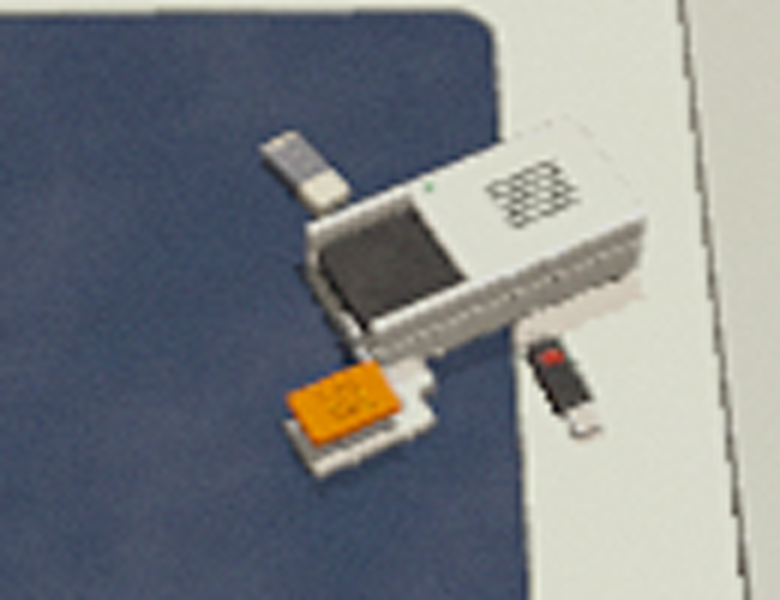

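View pics/top0.png

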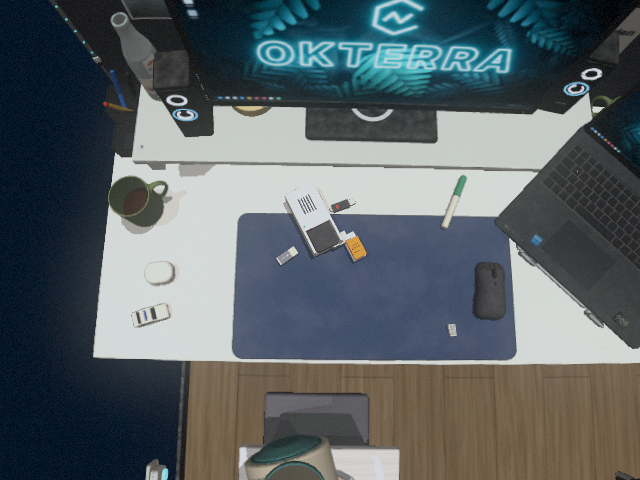

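The top crop shows the dock yawed about 28°, with the key at full-image px (346–367, 236–260). The USB stick is at the right (340, 205) and the eraser at the left (287, 256), both clear of the mouth. The scene crop agrees. Next I'll fit the dock pose.

```bash
cat > fit.py <<'E'
from h import *
from scipy.optimize import least_squares
K=[(-3,-38,30),(-3,-66,30),(-47,-66,30),(-47,-38,30)]
D={'top':(240,150,5,K+[(140,33.5,41),(140,-33.5,41),(50,27.5,41),(50,-27.5,41)],[(530,458),(588,430),(634,522),(576,548),(225,228),(360,165),(330,405),(450,350)]),
'scene':(270,210,6,K+[(140,-33.5,41),(140,33.5,41)],[(375,362),(402,402),(315,443),(287,398),(645,220),(560,120)])}
S={n:cams.snapshot(n) for n in D}
def w(p,q): c,s=np.cos(p[2]),np.sin(p[2]); return np.array([p[0]+c*q[0]-s*q[1],p[1]+s*q[0]+c*q[1],q[2]])
def res(p,names):
    o=[]
    for n in names:
        a,b,k,P,U=D[n]
        for q,u in zip(P,U): o+=list(proj(S[n],w(p,np.array(q)/1e3))-np.array([a,b])-np.array(u)/k)
    return np.array(o)
np.set_printoptions(precision=4,suppress=True)
for names in(['top'],['scene'],['top','scene']):
    f=least_squares(res,[.55,-.01,.48],args=(names,)); print(names,f.x,np.degrees(f.x[2])); print(np.round(f.fun.reshape(-1,2),1).tolist())
p=f.x; st=r.state()
t=w(p,np.array([-31,-26,130])/1e3); R=cv2.Rodrigues(st['ee_rot'])[0]
print('goal',t,'tool shift',R.T@(t-st['ee_pos']),'toolx yaw',np.degrees(np.arctan2(R[1,0],R[0,0])))
E
python3 fit.py
```

```text
['top'] [ 0.5484 -0.013   0.4804] 27.52398772456325
[[-0.4, -0.1], [-0.0, -0.3], [0.6, -0.1], [0.2, 0.7], [-0.8, -0.1], [0.9, -1.1], [-0.2, 0.8], [-0.3, 0.2]]
['scene'] [ 0.552  -0.0189  0.4901] 28.079596359754085
[[-0.5, -0.3], [0.2, 0.8], [-0.1, 0.7], [-0.6, 0.3], [-0.0, -0.8], [1.1, -1.0]]
['top', 'scene'] [ 0.5496 -0.0146  0.4856] 27.823797633943297
[[0.3, -0.7], [0.6, -1.1], [1.4, -0.9], [1.0, -0.0], [-0.4, -0.5], [1.2, -1.6], [0.5, 0.3], [0.3, -0.4], [-1.5, -1.6], [-0.8, -0.5], [-1.2, -0.7], [-1.6, -1.1], [-1.0, -1.9], [0.3, -2.0]]
goal [ 0.5343 -0.052   0.13  ] tool shift [ 0.4862 -0.2973  0.1013] toolx yaw 19.530058170604885
```

{"name": "send_rows", "arguments": {"motion": [[[0.03,-0.018,0,-1,0.06],[0.062,-0.038,0,-2,0.06],[0.095,-0.058,0,-3,0.06],[0.128,-0.078,0,-4,0.06],[0.16,-0.098,0,-5,0.06],[0.193,-0.118,0,-6,0.06],[0.226,-0.138,0,-7,0.06],[0.259,-0.158,0,-8,0.06],[0.292,-0.178,0,-8.3,0.06],[0.325,-0.198,0,-8.3,0.06],[0.358,-0.218,0,-8.3,0.06],[0.39,-0.238,0,-8.3,0.06]]]}}

```text
time: 1.6
ee_pos: [0.4645, -0.1383, 0.2315]
ee_rot: [3.049, 0.756, 0.001]
wrist_force: [0.6, -1.5, 1.2]
finger_gap: 0.0404
grasp_force: 0.0
```

```bash
cat > go.py <<'E'
from h import *
import sys
np.set_printoptions(precision=4,suppress=True)
p=[.5496,-.0146,.4856]; c,s=np.cos(p[2]),np.sin(p[2]); Rd=np.array([[c,-s,0],[s,c,0],[0,0,1]])
st=r.state(); R=cv2.Rodrigues(st['ee_rot'])[0]; e=st['ee_pos']
t=Rd@(np.array([-31,-26,float(sys.argv[1])])/1e3)+[p[0],p[1],0]
print(st['time'],'ee',e,'dock',Rd.T@(e-[p[0],p[1],0]),'shift',R.T@(t-e),'yaw',np.degrees(np.arctan2(R[1,0],R[0,0])),'tilt',R[:,2],'gap',st['finger_gap'],st['wrist_force'])
E
python3 go.py 70
```

```text
1.6 ee [ 0.4645 -0.1383  0.2315] dock [-0.133  -0.0697  0.2315] shift [ 0.102  -0.0438  0.1616] yaw 27.839555347827407 tilt [ 0.0006 -0.0003 -1.    ] gap 0.040401359662026626 [ 0.6042 -1.5239  1.2124]
```

{"name": "send_rows", "arguments": {"motion": [[[0.02,-0.009,0.01,0,0.06],[0.045,-0.02,0.03,0,0.06],[0.07,-0.03,0.055,0,0.06],[0.09,-0.039,0.08,0,0.06],[0.102,-0.044,0.105,0,0.06],[0.102,-0.044,0.13,0,0.06],[0.102,-0.044,0.15,0,0.06],[0.102,-0.044,0.161,0,0.06],[0.102,-0.044,0.161,0,0.06],[0.102,-0.044,0.161,0,0.06]]]}}

```text
time: 2.43
ee_pos: [0.5333, -0.0538, 0.0707]
ee_rot: [3.049, 0.755, 0.0]
wrist_force: [0.6, -0.1, -0.0]
finger_gap: 0.0401
grasp_force: 0.0
```

```bash
python3 go.py 45; python3 - <<'E'
from h import *
a=cams.snapshot('top'); save('a.png',a,(280,190,400,280),6)
b=cams.snapshot('scene'); save('b.png',b,(270,190,400,290),6)
i=[cv2.resize(cv2.imread('pics/'+n),(400,300)) for n in('a.png','b.png')]; cv2.imwrite('pics/ab.png',np.hstack(i))
E
```

```text
2.4333 ee [ 0.5333 -0.0538  0.0707] dock [-0.0327 -0.0271  0.0707] shift [ 0.0017 -0.0011  0.0257] yaw 27.814212935465566 tilt [ 0.0001 -0.0001 -1.    ] gap 0.04005567355770712 [ 0.5639 -0.1313 -0.039 ]
```

View pics/ab.png

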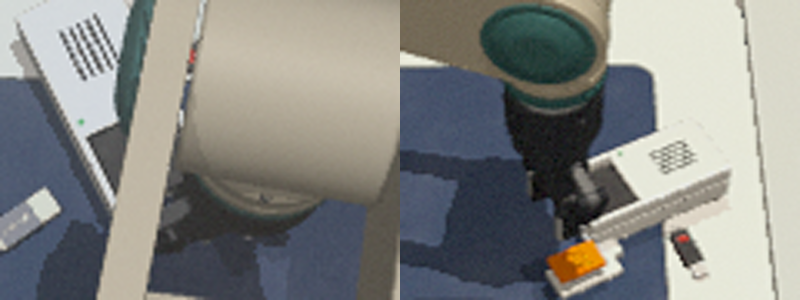

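The top view is covered by the arm. The scene view shows the key clearly, with the near finger above it at about (575, 225) in the composite. I'll go lower and look from the scene camera.

{"name": "send_rows", "arguments": {"motion": [[[0.001,-0.001,0.008,0,0.06],[0.002,-0.001,0.017,0,0.06],[0.002,-0.001,0.026,0,0.06],[0.002,-0.001,0.028,0,0.06],[0.002,-0.001,0.028,0,0.06]]]}}

```text
time: 2.95
ee_pos: [0.5336, -0.0517, 0.0408]
ee_rot: [-3.049, -0.755, 0.004]
wrist_force: [0.0, -0.0, 0.4]
finger_gap: 0.0404
grasp_force: 0.0
```

```bash
python3 go.py 31; python3 - <<'E'
from h import *
b=cams.snapshot('scene'); save('c.png',b,(305,225,365,290),9)
R=cv2.Rodrigues(r.state()['ee_rot'])[0];e=r.state()['ee_pos']
for sy in(1,-1):
  for y in(.02,.0345):
    for x in(-.011,.011): print(sy,y,x,((proj(b,e+R@[x,sy*y,-.003])-[305,225])*9).round())
E
```

```text
2.95 ee [ 0.5336 -0.0517  0.0408] dock [-0.0314 -0.0254  0.0408] shift [0.0004 0.0006 0.0098] yaw 27.823778846418502 tilt [-0.0026  0.0003 -1.    ] gap 0.040366338017721555 [ 0.0147 -0.0309  0.3683]
1 0.02 -0.011 [128. 436.]
1 0.02 0.011 [196. 406.]
1 0.0345 -0.011 [152. 473.]
1 0.0345 0.011 [220. 443.]
-1 0.02 -0.011 [ 64. 336.]
-1 0.02 0.011 [131. 307.]
-1 0.0345 -0.011 [ 41. 300.]
-1 0.0345 0.011 [108. 272.]
```

View pics/c.png

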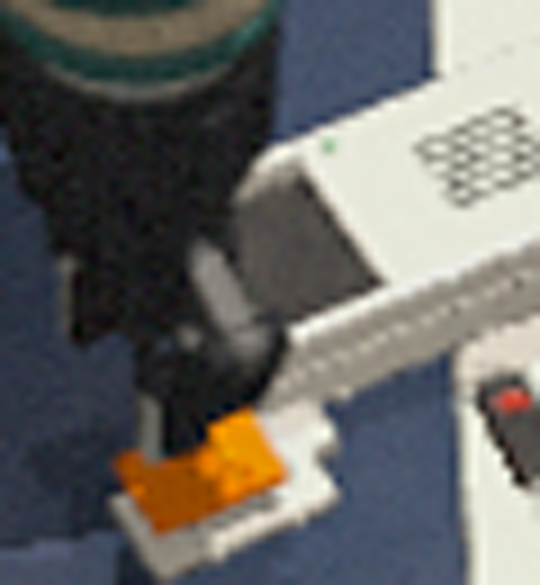

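The near finger's tip shows at about (160–212, 450), over the key cap (115–285, 410–530). It matches the prediction within about 1 px, and the far finger is in front of the mouth. I'll shift 2 mm toward the key and descend gently to contact.

{"name": "send_rows", "arguments": {"motion": [[[0,0.001,0.002,0,0.06],[0,0.002,0.004,0,0.06],[0,0.002,0.006,0,0.06],[0,0.002,0.008,0,0.06],[0,0.002,0.01,0,0.06],[0,0.002,0.01,0,0.06]]]}}

```text
time: 3.5
ee_pos: [0.5351, -0.0536, 0.0318]
ee_rot: [-3.049, -0.755, 0.001]
wrist_force: [0.0, 0.3, 0.9]
finger_gap: 0.0398
grasp_force: 0.0
```

{"name": "send_rows", "arguments": {"motion": [[[0,0,0.001,0,0.06],[0,0,0.002,0,0.06],[0,0,0.002,0,0.06]]]}}

```text
time: 3.75
ee_pos: [0.5354, -0.0536, 0.0301]
ee_rot: [3.049, 0.755, -0.0]
wrist_force: [0.5, 0.4, -0.2]
finger_gap: 0.0402
grasp_force: 0.0
```

{"name": "send_rows", "arguments": {"motion": [[[0,0,0.001,0,0.06],[0,0,0.002,0,0.06],[0,0,0.002,0,0.06]]]}}

```text
time: 4.0
ee_pos: [0.5356, -0.0536, 0.0285]
ee_rot: [3.049, 0.755, 0.0]
wrist_force: [-1.7, 0.1, 0.9]
finger_gap: 0.0404
grasp_force: 0.6
```

{"name": "send_rows", "arguments": {"motion": [[[0,0,0.001,0,0.06],[0,0,0.002,0,0.06],[0,0,0.002,0,0.06]]]}}

```text
time: 4.25
ee_pos: [0.5356, -0.0536, 0.0264]
ee_rot: [3.049, 0.755, 0.001]
wrist_force: [-0.1, -0.2, 3.6]
finger_gap: 0.0402
grasp_force: 1.7
```

{"name": "send_rows", "arguments": {"motion": [[[0,0,0.001,0,0.06],[0,0,0.002,0,0.06],[0,0,0.002,0,0.06]]]}}

```text
time: 4.5
ee_pos: [0.5356, -0.0536, 0.0242]
ee_rot: [3.049, 0.755, 0.001]
wrist_force: [0.1, 0.3, 2.3]
finger_gap: 0.0399
grasp_force: 1.5
```

{"name": "send_rows", "arguments": {"motion": [[[0,0,0.001,0,0.06],[0,0,0.002,0,0.06],[0,0,0.002,0,0.06]]]}}

```text
time: 4.75
ee_pos: [0.5354, -0.0537, 0.0221]
ee_rot: [3.049, 0.755, -0.0]
wrist_force: [-1.1, -0.6, 2.1]
finger_gap: 0.04
grasp_force: 2.7
```

{"name": "send_rows", "arguments": {"motion": [[[0,0,0.001,0,0.06],[0,0,0.002,0,0.06],[0,0,0.002,0,0.06]]]}}

```text
time: 5.0
ee_pos: [0.5354, -0.0537, 0.0203]
ee_rot: [3.049, 0.756, -0.0]
wrist_force: [-1.7, -0.4, 3.6]
finger_gap: 0.04
grasp_force: 3.2
```

```bash
python3 go.py 20; python3 - <<'E'
from h import *
b=cams.snapshot('scene'); save('d.png',b,(305,225,365,290),9)
E
```

```text
5.0 ee [ 0.5354 -0.0537  0.0203] dock [-0.0308 -0.0279  0.0203] shift [-0.0002 -0.0019  0.0003] yaw 27.83369798448526 tilt [-0.0002 -0.0002 -1.    ] gap 0.03998652030290634 [-1.6859 -0.4144  3.5629]
```

View pics/d.png

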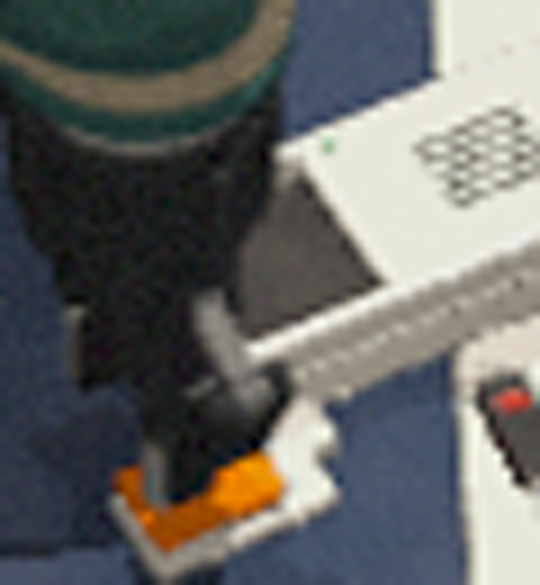

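The key cap is visibly pressed, its right corner having gone from (285, 475) to about (285, 495). The finger hides the drive's front. I'll check the push force and step 1 mm further.

{"name": "send_rows", "arguments": {"motion": [[[0,0,0.001,0,0.06],[0,0,0.001,0,0.06],[0,0,0.001,0,0.06],[0,0,0.001,0,0.06]]]}}

```text
time: 5.38
ee_pos: [0.5354, -0.0537, 0.0194]
ee_rot: [3.049, 0.755, -0.0]
wrist_force: [-2.0, -0.2, 5.7]
finger_gap: 0.0402
grasp_force: 4.0
```

```bash
python3 go.py 19; python3 - <<'E'
from h import *
F=[];G=[]
for k in range(14):
    b=cams.snapshot('top' if k%2 else 'scene'); s=r.state(); F.append(np.r_[s['wrist_force'],s['ft_torque']]); G.append(s['grasp_force'])
    if k%2: t=b
    else: sc=b
print(np.mean(F,0).round(2),np.std(F,0).round(2),np.mean(G))
for s,n in((t,'top'),(sc,'scene')):
    for d in nets.regions_of('drive',s)[:2]: print(n,d['confidence'],d['rect'],d['pixels'].sum())
save('e1.png',t,(300,215,360,260),8); save('e2.png',sc,(315,235,355,265),8)
a=cv2.imread('pics/e1.png');b=cv2.imread('pics/e2.png'); b=cv2.resize(b,(int(320*1.0),240))
c=np.zeros((360,800,3),np.uint8); c[:,:480]=a; c[:240,480:]=b; cv2.imwrite('pics/e.png',c)
E
```

```text
5.3833 ee [ 0.5354 -0.0537  0.0194] dock [-0.0308 -0.0279  0.0194] shift [-0.0002 -0.0019  0.0004] yaw 27.829234934399256 tilt [-0.0001 -0.0003 -1.    ] gap 0.0401618110224864 [-2.0406 -0.204   5.6686]
[-2.38 -0.6   5.59 -0.14  0.36  0.1 ] [0.39 0.37 0.75 0.03 0.03 0.02] 4.018961176833337
top 0.68 [108.3, 175.8, 169.9, 225.8] 2141
top 0.48 [306.8, 228.5, 331.4, 249.0] 123
scene 0.59 [333.8, 244.8, 347.3, 263.3] 186
```

View pics/e.png

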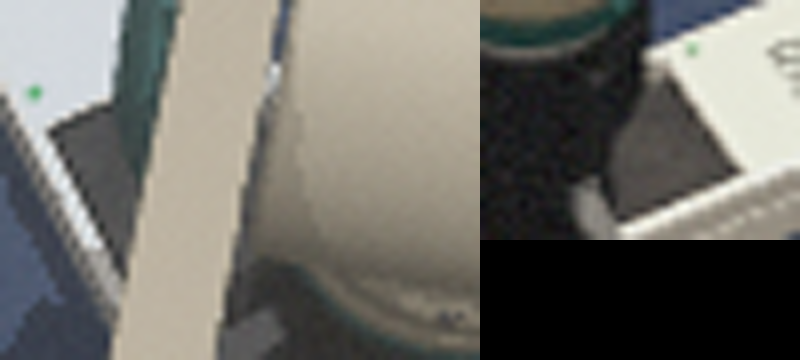

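The force on the trapping finger is now a steady 2.4 N along the dock's -x, up from about 0 before release. The key is pressed about 8 mm with 5.6 N. In the picture the drive still lies flat behind the finger and the bystanders are untouched. I'll hand in.

```bash
python3 -c "
from plant import r
print(r.close_job())"
```

```text
the job is handed in; nothing more can be done
None
```

I handed the job in with one finger holding the key about 8 mm down and the drive pressing on the other finger at about 2.4 N. About 20 mm of it should be sticking out; that figure comes from the finger's position, because the arm hid the drive's front from both cameras.

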